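# Sort two tagged flasks and hold the good one down in its spring cradle

### The job

Two round flasks have come back from inspection: set the red-tagged one down gently in the cork ring on the red reject plate and let go of it. Then put the green-tagged one in the sprung metal ring of the green cradle, press it gently straight down until the ring is fully down on its stops, and finish while still holding it pressed down there. Drop neither flask, push the cradle only through the flask, and leave the bottles, beaker and bowl where they stand.

Things in the scene. Friction and masses are not known exactly. Their poses are not given: they have to be found in the camera images.
- green_flask: green-tagged flask: clear glass ball 60 mm across, neck 22 mm across, free to grip 38 to 78 mm above the ball's centre, white stopper 27 mm across topped at 97 mm by the green tag disc (same colour band at the neck's foot). 127 mm tall, 0.1 kg. Origin at the ball's centre, z up the neck. Starts upright in one of two cork rings, 120 mm apart, on a blue rack; which one varies
- green_flask_neck (a point): grip point on the neck of the green-tagged flask, on its axis, 58 mm above the centre of the ball
- red_flask: red-tagged flask: clear glass ball 60 mm across, neck 22 mm across, free to grip 38 to 78 mm above the ball's centre, white stopper 27 mm across topped at 97 mm by the red tag disc (same colour band at the neck's foot). 127 mm tall, 0.1 kg. Origin at the ball's centre, z up the neck. Starts upright in one of two cork rings, 120 mm apart, on a blue rack; which one varies
- red_flask_neck (a point): grip point on the neck of the red-tagged flask, on its axis, 58 mm above the centre of the ball
- reject_seat (a point): where the centre of a flask's ball is when it sits in the reject nest: 18 mm above the top of a cork ring (84 mm outside, 48 mm inside diameter, its top 32 mm above the table) on a red plate 115 mm square
- cradle: the fixed spring cradle: a green round base 130 mm in diameter with three sprung guide posts (66 mm tall, 42 mm from the middle) carrying a level metal ring. Origin at the middle of the base's underside, on the table; its z axis points up. It also stands for the ring it carries
- cradle_seat (a point): where the centre of a flask's ball is when it sits in the cradle's ring; moves down with the ring. 18 mm above the top of the ring (100 mm outside, 48 mm inside diameter, 8 mm thick, its top 60 mm above the table when up)
- cradle_ring (a joint): how far the cradle's ring is pressed down, in m: 0 up, as it starts, 0.020 fully down on its stops. The flask's weight alone does not move it; springs push back with 2.4 N at the top and about 10 N fully down, and lift it again when let go
- bottle_a_mid (a point): amber bottle with white cap, 42 mm in diameter, 78 mm tall, a bystander to be left alone; this point is on its axis, half-way up
- bottle_b_mid (a point): amber bottle with white cap, 42 mm in diameter, 78 mm tall, a bystander to be left alone; this point is on its axis, half-way up
- bottle_c_mid (a point): amber bottle with white cap, 42 mm in diameter, 78 mm tall, a bystander to be left alone; this point is on its axis, half-way up
- beaker_mid (a point): clear beaker, 68 mm in diameter, 85 mm tall, a bystander to be left alone; this point is on its axis, half-way up
- bowl_mid (a point): white bowl, 110 mm in diameter, 42 mm tall, a bystander to be left alone; this point is on its axis, half-way up
There are look-alikes about, which are no part of the job. Leave any turquoise look-alike of the cradle alone. What is shaped like the red_flask but orange is not meant.

How it is judged (in metres and radians):
On the way, in this order (a step that is already met when the one before it is completed fails the run):
1. the red-tagged flask sits released in the reject ring (distance between red_flask and reject_seat below 0.008 m and angle between red_flask's own z axis and vertical below 0.35 rad and contact force between the fingers and red_flask below 0.1 N and linear speed of red_flask below 0.03 m/s), for 0.2 s.
2. the green-tagged flask sits in the cradle's ring and is held pressed down (value of joint cradle_ring above 0.015 m and distance between green_flask and cradle_seat below 0.006 m and angle between green_flask's own z axis and vertical below 0.2 rad and contact force between green_flask and cradle above 4 N and contact force between the fingers and green_flask above 1 N and contact force between each of the arm, the fingers and cradle below 0.5 N), for 0.3 s.
At the end, for the whole second after the job is handed in: Red-tagged flask at rest in the reject ring, untouched (8 mm, upright within 20 deg). Green-tagged flask in the cradle ring (6 mm, within 11 deg), touched by the fingers, pressing the cradle with over 4 N, ring at least 15 of 20 mm down, the arm not touching the cradle (all of step 1 and all of step 2); the arm keeps its last pose, push and grip.
It fails at once if a flask is pressed on the cradle with more than 60 N (contact force between any of green_flask, red_flask and cradle above 60 N).
It fails at once if the red-tagged flask is dropped (falls free faster than 0.6 m/s) (linear speed of red_flask above 0.6 m/s and contact force between the fingers and red_flask below 0.1 N).
It fails at once if the green-tagged flask is dropped (falls free faster than 0.6 m/s) (linear speed of green_flask above 0.6 m/s and contact force between the fingers and green_flask below 0.1 N).
It fails at once if a bottle, the beaker or the bowl is shifted by more than 30 mm or knocked over (distance of any of bottle_a_mid, bottle_b_mid, bottle_c_mid, beaker_mid, bowl_mid from where it was at the start of the episode above 0.03 m).
It also fails if it takes over 64 s, if anything falls off the work surface, if the arm or the gripper's body presses on something with over 40 N, if the wrist force passes 120 N, or if a joint passes its speed limit or range.

### The arm

A 6-joint arm with a two-finger parallel gripper is mounted at the origin on the work surface. World frame = base frame: x ahead of the robot, y to its left, z up, the work surface at z = 0. Lengths are in m, angles in degrees, forces in N, time in s.
With the tool pointing down it reaches from about 0.3 to 0.75 m from the base axis. Payload 8.5 kg.
Tool frame: the origin (TCP) lies midway between the tips of the shut fingers; the grasp point (between the pads) lies 19 mm behind it (env.hold_point_z is the distance from the TCP to the grasp point, in m); z points along the fingers, y is the line along which they close (so a half turn about z gives the same grasp; the last joint's range is limited). The gripper opens to 85 mm and grips with 20 to 120 N. Pads are 22 mm wide; open, the fingers measure 114 mm over their backs; the gripper's body (76 mm by 85 mm) begins 54 mm behind the grasp point. The pads swing forward as they close: fully open they stand 13 mm farther back than shut.
Start: joints at [57.966, 21.807, 74.336, -0, 83.858, -12.336], TCP at [0.185, 0.518, 0.231] pointing down, gripper open.
Joint ranges: [-178.18, 178.18], [-50.72, 133.34], [12.68, 142.11], [-81.47, 261.47], [9.98, 163.14], [-165.26, 165.26]. Speed limits (degrees/s): [136.94, 136.94, 180, 180, 180, 180].

### API

Orientations are given as a 3x3 rotation matrix whose columns are the frame's x, y, z axes.
In Python, from rig import observe, get_image, camera_info, env gives the robot as it stands.
- The arm moves only by the tool drive_tool, never from a script. Its arguments are lists of equal length, an entry for each row: "offset": the shift along the tool's x, y, z in units of 40 mm (1.0 is 40 mm), a list of three; "turn": the turn, a rotation vector about the tool's x, y, z in units of 6 degrees (1.0 is 6 degrees), a list of three; "hand": the opening, from 0 (shut) to 1 (fully open). A call has exactly 10 rows; each row shifts and turns the commanded pose from where the row before left it, along the tool's axes as they then stand; what a row does not reach is not made up. A row lasts 1/8 s, in which the tool goes at most 62.5 mm and 10.7 degrees, less where a joint would pass 70% of its speed; a pose out of reach is approached as far as the arm can. A call is refused whole if a number of a shift passes 1 or a number of a turn 1, either way. A call with a gripper value outside its range is refused whole. The fingers move at their own pace and stop on an object; "newtons" is the grip in N (left out, the last holds). Time passes only in rows, so rows that do not move let the fingers close, or fill a call up. It gives the time, the measured TCP pose, the force, the opening and the grip force at its end, in the units of the state.
- observe(): the state, without advancing time (a new reading comes with each control period).
- get_image(name): name is "scene" or "top" or "wrist"; returns the picture (400x640x3 uint8, blue, green, red); there is no depth.
- camera_info(name): a dict with "fx", "fy", "cx", "cy" (pixels), "k1" (the pictures are not rectified: a ray, as slopes to the right and down, at radius r is drawn at 1 + k1 r^2 times it, then the intrinsics apply), "world_to_cam" (4x4, takes a point from world to camera coordinates). Camera axes: x right, y down, z forward; pixel columns grow to the right and rows downward; lengths in m; the calibration is good to about 2 mm. A picture is of the moment at which its call begins: read the wrist's pose just before it. camera_info takes no time and is no camera call; for the wrist camera it gives the pose at the moment of the call.
- env.close_job(): hands the job in; it is judged then, once.
The state is a dict: "time_s": time; "q": joint angles; "qvel": joint speeds; "joint_efforts": joint torques, N m; "position": TCP position; "tool_rot": TCP orientation; "ft_force": force on the tool from outside, world axes, zero at the start; "wrist_torque": the same for the moment, N m; "grip_width": finger opening in m; "gripper_force": force on a finger pad.
Only numpy, scipy, OpenCV 4.12 (cv2) and the standard library are available. Lean on these libraries where they do the work, as an engineer would, in place of code of your own. Each camera call takes 0.05 s, during which the arm holds its last target. There are 200 camera calls.

## Working session

There is one attempt and no reset: what is moved stays moved. The work goes in short steps, Python scripts to look and compute and a tool call to move; the robot and the scene stay as the last step left them, time stands still between calls to the robot, and variables do not carry over. Pictures are saved under pics/ and viewed, at most 10 in all, crops included, and the job is handed in when it is done.

Besides the shell and the picture viewer there is one more tool, called as name(argument=value, ...) on one line, values as JSON. drive_tool: Moves the arm, as the interface text tells. Its arguments: {"type":"object","properties":{"offset":{"type":"array"},"turn":{"type":"array"},"hand":{"type":"array"},"newtons":{"type":"number"}},"required":["offset","turn","hand"]}

```bash
mkdir -p pics; ls; cat > h.py <<'E'
import numpy as np, cv2
from rig import observe,get_image,camera_info,env
def px(name,p,ci=None):
    c=ci or camera_info(name); q=(np.array(c["world_to_cam"])@np.r_[p,1])[:3]
    s=q[:2]/q[2]; s=s*(1+c["k1"]*(s@s)); return np.array([c["fx"]*s[0]+c["cx"],c["fy"]*s[1]+c["cy"]])
def ray(name,uv,ci=None):
    c=ci or camera_info(name); d=np.array([(uv[0]-c["cx"])/c["fx"],(uv[1]-c["cy"])/c["fy"]]); s=d.copy()
    for _ in range(20): s=d/(1+c["k1"]*(s@s))
    M=np.array(c["world_to_cam"]); R=M[:3,:3]; return -R.T@M[:3,3], R.T@np.r_[s,1]
def atz(name,uv,z,ci=None):
    o,d=ray(name,uv,ci); return o+d*(z-o[2])/d[2]
E
python3 - <<'E'
from h import *
for n in("top","scene"):
    cv2.imwrite(f"pics/{n}0.png",get_image(n))
    o,d=ray(n,(320,200)); print(n,o,d)
s=observe(); print(s["time_s"],s["position"],s["tool_rot"],s["grip_width"],env.hold_point_z)
E
```

```text
pics
top [0.3494174  0.01900751 1.21165946] [ 0.16843064 -0.01471752 -0.98567096]
scene [ 1.30282364 -0.19600349  0.7799984 ] [-0.72705415  0.20129455 -0.65648272]
0.1 [0.18524277 0.51758507 0.23077294] [[-9.41487457e-01  3.37047325e-01 -6.85304109e-04]
 [ 3.37047917e-01  9.41486817e-01 -1.12893826e-03]
 [ 2.64699164e-04 -1.29386154e-03 -9.99999128e-01]] 0.08572834885161376 0.0187
```

View pics/top0.png

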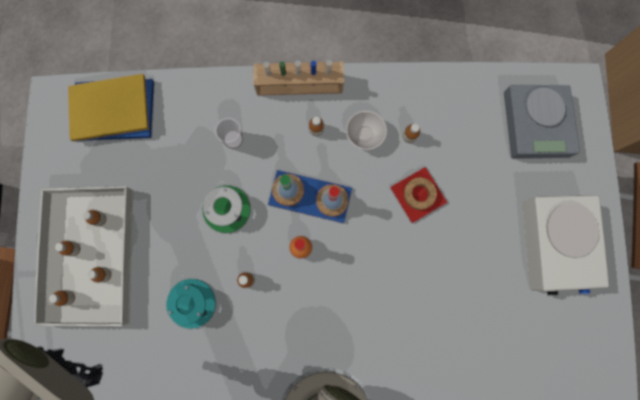

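View pics/scene0.png

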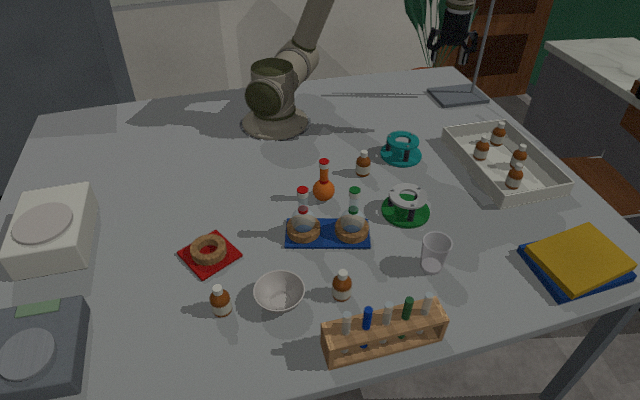

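Candidates in the top picture:
- Red-tagged flask at (334,191), in the right rack ring.
- Orange flask at (300,245), a look-alike.
- Green-tagged flask at (286,181).
- Green cradle with metal ring at (227,208).
- Turquoise cradle at (191,303), a look-alike.
- Red reject plate at (420,194).

In the scene view the same things are at: red tag (303,190), green tag (354,190), orange flask (323,188), green cradle (406,205), turquoise cradle (402,147). Next I'll measure them and check with a crop.

```bash
cat > m.py <<'E'
from h import *
def tri(a,b):
    (o1,d1),(o2,d2)=ray("top",a),ray("scene",b); A=np.c_[d1,-d2]; t=np.linalg.lstsq(A,o2-o1,rcond=None)[0]
    p,q=o1+t[0]*d1,o2+t[1]*d2; return ((p+q)/2).round(4),round(1e3*np.linalg.norm(p-q),1)
def blob(img,box,lo,hi,n=3):
    x0,y0,x1,y1=box; h=cv2.cvtColor(img[y0:y1,x0:x1],cv2.COLOR_BGR2HSV)
    m=cv2.inRange(h,lo,hi)
    if lo[0]==0: m|=cv2.inRange(h,(174,lo[1],lo[2]),(180,255,255))
    k,l,s,c=cv2.connectedComponentsWithStats(m); o=sorted(range(1,k),key=lambda i:-s[i,4])[:n]
    return [((c[i]+[x0,y0]).round(1).tolist(),int(s[i,4])) for i in o]
E
python3 - <<'E'
from m import *
T=cv2.imread("pics/top0.png");S=cv2.imread("pics/scene0.png")
R=((0,150,70),(6,255,255));G=((60,90,40),(82,255,255))
print("top red",blob(T,(310,170,360,220),*R),"plate",blob(T,(385,160,455,230),*R))
print("top grn",blob(T,(265,165,310,215),*G),"base",blob(T,(195,175,260,240),*G))
print("sc red",blob(S,(285,175,313,220),*R),"sc grn",blob(S,(335,180,370,220),*G))
print("ora",blob(T,(285,225,318,265),(0,150,70),(15,255,255)))
a=cv2.resize(T[150:330,160:460],None,fx=2.6,fy=2.6,interpolation=2)
cv2.imwrite("pics/crop.png",a)
E
```

```text
top red [([333.9, 190.8], 72)] plate [([416.5, 195.9], 742), ([419.9, 193.1], 187)]
top grn [([284.7, 179.6], 71)] base [([235.7, 215.7], 431), ([221.8, 205.6], 200)]
sc red [([302.0, 189.5], 70), ([302.5, 211.8], 22)] sc grn [([354.3, 189.7], 67), ([352.5, 211.5], 26), ([351.0, 207.0], 1)]
ora [([300.4, 246.7], 326)]
```

View pics/crop.png

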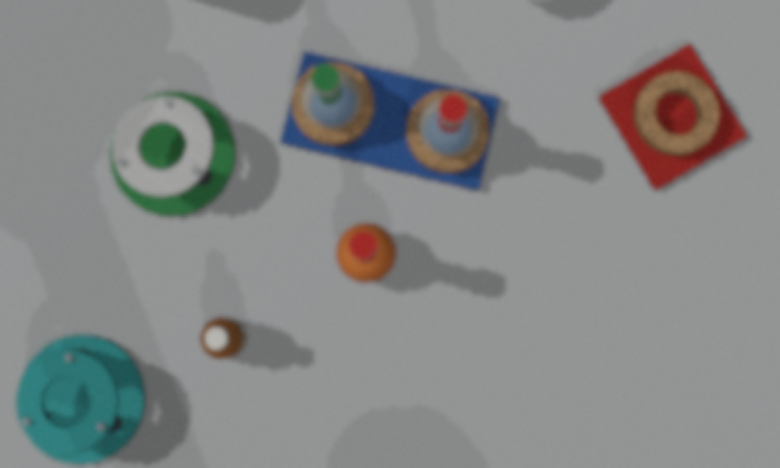

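The crop confirms it. The red tag on clear glass in the rack's right ring is the red flask, the all-orange one with no rack is the look-alike, and the white metal ring on the green base is the cradle.

```bash
python3 - <<'E'
from m import *
T=cv2.imread("pics/top0.png")
print("red tag",tri((333.9,190.8),(302.0,189.5)),atz("top",(333.9,190.8),.147))
print("red band",atz("top",(333.9,190.8),.147))
print("grn tag",tri((284.7,179.6),(354.3,189.7)),atz("top",(284.7,179.6),.147))
print("cork",atz("top",(160+677/2.6,150+113/2.6),.032))
# ring of cradle: white pixels fit
for nm,box,lo,hi,z in(("ring",(195,175,260,245),(0,0,130),(180,60,255),.06),):
    x0,y0,x1,y1=box;h=cv2.cvtColor(T[y0:y1,x0:x1],cv2.COLOR_BGR2HSV)
m=blob(T,(208,192,236,220),(60,90,40),(82,255,255));print(m)
print("ring hole",atz("top",(160+161.5/2.6,150+146/2.6),.056),"outer",[atz("top",(160+x/2.6,150+y/2.6),.06).round(4) for x,y in((111,146),(214,146),(162,96),(162,197))])
print("base",[atz("top",(160+x/2.6,150+y/2.6),.01).round(4) for x,y in((110,155),(236,155),(172,91),(172,217))])
for n,x,y,z in(("orange",362,245,.127),("bottleb",215,338,.078)): print(n,atz("top",(160+x/2.6,150+y/2.6),z))
for n,u,v,z in(("beaker",228,127,.085),("bota",317,120,.078),("bowl",367,128,.042),("botc",415,128,.078)): print(n,atz("top",(u,v),z).round(3))
E
```

```text
red tag (array([ 0.5531, -0.031 ,  0.1442]), np.float64(1.0)) [ 0.55263665 -0.03034264  0.147     ]
red band [ 0.55263665 -0.03034264  0.147     ]
grn tag (array([0.5831, 0.0854, 0.1437]), np.float64(1.1)) [0.58254333 0.08572331 0.147     ]
cork [ 0.56214991 -0.26342696  0.032     ]
[([221.8, 205.6], 200)]
ring hole [0.53693512 0.25307922 0.056     ] outer [array([0.5375, 0.3025, 0.06  ]), array([0.5351, 0.2004, 0.06  ]), array([0.5864, 0.2523, 0.06  ]), array([0.4858, 0.2514, 0.06  ])]
base [array([0.5363, 0.3157, 0.01  ]), array([0.5333, 0.1856, 0.01  ]), array([0.6017, 0.252 , 0.01  ]), array([0.4711, 0.2511, 0.01  ])]
orange [0.42979075 0.05466941 0.127     ]
bottleb [0.34867118 0.19673666 0.078     ]
beaker [0.739 0.235 0.085]
bota [0.754 0.004 0.078]
bowl [ 0.741 -0.129  0.042]
botc [ 0.727 -0.25   0.078]
```

drive_tool(offset=[[0, 0, 0], [0, 0, 0], [0, 0, 0], [0, 0, 0], [-0.66, -0.98, 0], [-0.66, -0.98, 0], [-0.66, -0.98, 0], [-0.66, -0.98, 0], [-0.66, -0.98, 0], [-0.66, -0.98, 0]], turn=[[0, 0, -0.82], [0, 0, -0.82], [0, 0, -0.82], [0, 0, -0.82], [0, 0, 0], [0, 0, 0], [0, 0, 0], [0, 0, 0], [0, 0, 0], [0, 0, 0]], hand=[1, 1, 1, 1, 1, 1, 1, 1, 1, 1])

```text
time_s: 1.35
position: [0.3442, 0.2812, 0.2312]
tool_rot: [[-1.0, 0.0, -0.0], [0.0, 1.0, -0.0], [0.0, -0.0, -1.0]]
ft_force: [1.0, 0.3, 0.4]
grip_width: 0.0851
gripper_force: 0.0
```

drive_tool(offset=[[-0.66, -0.98, 0], [-0.66, -0.98, 0], [-0.66, -0.98, 0], [-0.66, -0.98, 0], [-0.66, -0.98, 0], [-0.66, -0.98, 0], [-0.66, -0.98, 0], [-0.6, -0.9, 0], [0, 0, 0], [0, 0, 0]], turn=[[0, 0, 0], [0, 0, 0], [0, 0, 0], [0, 0, 0], [0, 0, 0], [0, 0, 0], [0, 0, 0], [0, 0, 0], [0, 0, 0], [0, 0, 0]], hand=[1, 1, 1, 1, 1, 1, 1, 1, 1, 1])

```text
time_s: 2.6
position: [0.5519, -0.0274, 0.231]
tool_rot: [[-1.0, 0.0, -0.001], [0.0, 1.0, 0.001], [0.001, 0.001, -1.0]]
ft_force: [-0.3, 0.2, -0.3]
grip_width: 0.0853
gripper_force: 0.0
```

```bash
python3 - <<'E'
from h import *
s=observe(); c=camera_info("wrist"); I=get_image("wrist"); cv2.imwrite("pics/w1.png",I)
print(s["time_s"],s["position"],s["tool_rot"].round(4) if hasattr(s["tool_rot"],"round") else s["tool_rot"])
for p in((.5528,-.0306,.147),(.5528,-.0306,.08),(.5828,.0855,.147)): print(px("wrist",p,c).round(1))
np.save("w1.npy",np.array(c["world_to_cam"]))
E
```

```text
2.6 [ 0.55191668 -0.02744047  0.23098661] [[-1.0e+00  3.0e-04 -1.1e-03]
 [ 3.0e-04  1.0e+00  5.0e-04]
 [ 1.1e-03  5.0e-04 -1.0e+00]]
[316.1 209.5]
[316.7 190.2]
[445.8 241.2]
```

View pics/w1.png

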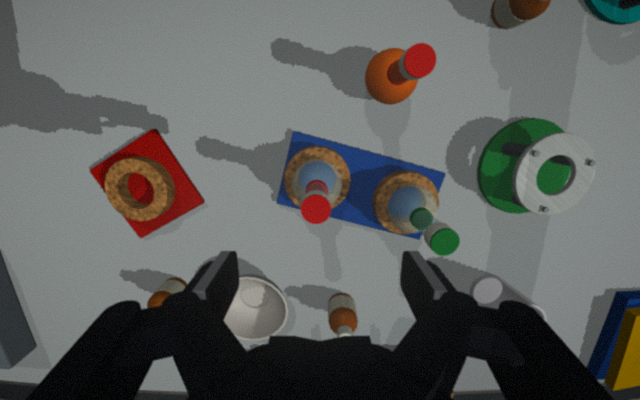

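Wrist view: the red tag is at (316,209) and the green tag at (445,241), both within about 1 px of prediction. The reject ring is at (140,189) and the cradle hole at (553,174). Descending and gripping.

drive_tool(offset=[[-0.02, -0.08, 0.5], [0, 0, 0.7], [0, 0, 0.7], [0, 0, 0.7], [0, 0, 0.6], [0, 0, 0.35], [0, 0, 0], [0, 0, 0], [0, 0, 0], [0, 0, 0]], turn=[[0, 0, 0], [0, 0, 0], [0, 0, 0], [0, 0, 0], [0, 0, 0], [0, 0, 0], [0, 0, 0], [0, 0, 0], [0, 0, 0], [0, 0, 0]], hand=[1, 1, 1, 1, 1, 1, 1, 0, 0, 0], newtons=30)

```text
time_s: 3.9
position: [0.5534, -0.0312, 0.0898]
tool_rot: [[-1.0, 0.0, 0.001], [0.0, 1.0, -0.0], [-0.001, -0.0, -1.0]]
ft_force: [0.4, -0.5, -0.7]
grip_width: 0.0318
gripper_force: 0.0
```

drive_tool(offset=[[0, 0, 0], [0, 0, 0], [0, 0, 0], [0, 0, 0], [0, 0, 0], [0, 0, -0.1], [0, 0, -0.3], [0, 0, -0.4], [0, 0, 0], [0, 0, 0]], turn=[[0, 0, 0], [0, 0, 0], [0, 0, 0], [0, 0, 0], [0, 0, 0], [0, 0, 0], [0, 0, 0], [0, 0, 0], [0, 0, 0], [0, 0, 0]], hand=[0, 0, 0, 0, 0, 0, 0, 0, 0, 0])

```text
time_s: 5.15
position: [0.5529, -0.031, 0.121]
tool_rot: [[-1.0, 0.0, -0.001], [0.0, 1.0, 0.0], [0.001, 0.0, -1.0]]
ft_force: [0.0, 0.3, -1.6]
grip_width: 0.023
gripper_force: 29.4
```

```bash
python3 - <<'E'
from m import *
W=cv2.imread("pics/w1.png"); c=camera_info("wrist"); c["world_to_cam"]=np.load("w1.npy")
def fitEl(img,box,mask,z):
    x0,y0,x1,y1=box; h=cv2.cvtColor(img[y0:y1,x0:x1],cv2.COLOR_BGR2HSV); m=mask(h)
    k,l,s,cc=cv2.connectedComponentsWithStats(m); i=1+s[1:,4].argmax()
    ct=max(cv2.findContours((l==i).astype(np.uint8),0,1)[0],key=len); e=cv2.fitEllipse(cv2.convexHull(ct)); u=np.array(e[0])+[x0,y0]; return u.round(1),np.round(e[1],1),atz("wrist",u,z,c).round(4)
print(fitEl(W,(100,150,180,225),lambda h:cv2.inRange(h,(8,50,30),(25,255,255)),.027))
print(fitEl(W,(500,125,605,225),lambda h:cv2.inRange(h,(0,0,140),(180,60,255)),.058))
print(px("wrist",(.562,-.2634,.032),c),px("wrist",(.5363,.252,.06),c))
s=observe();print(s["position"],s["grip_width"],s["gripper_force"],s["ft_force"])
I=get_image("wrist"); cv2.imwrite("pics/w2.png",I)
E
```

```text
(array([139.1, 187.9]), array([63.3, 71.4]), array([ 0.5629, -0.2624,  0.027 ]))
(array([556.1, 174.5]), array([70.8, 87.3]), array([0.5387, 0.2537, 0.058 ]))
[135.86838505 188.15774146] [556.58860985 172.77445538]
[ 0.55293602 -0.03104946  0.12102316] 0.02297644341899767 29.386178255081177 [ 0.02179986  0.27993963 -1.62699308]
```

View pics/w2.png

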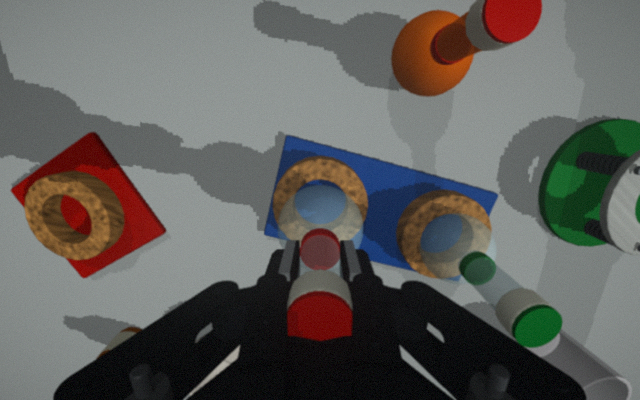

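The red flask is held upright between the pads (tag at (320,315), clear of its ring). Carrying it to the reject ring.

drive_tool(offset=[[0, 0, -0.5], [-0.04, -0.4, 0], [-0.04, -0.8, 0], [-0.04, -0.9, 0], [-0.04, -0.9, 0], [-0.04, -0.9, 0], [-0.04, -0.9, 0], [0, -0.6, 0], [0, -0.4, 0], [0, 0, 0]], turn=[[0, 0, 0], [0, 0, 0], [0, 0, 0], [0, 0, 0], [0, 0, 0], [0, 0, 0], [0, 0, 0], [0, 0, 0], [0, 0, 0], [0, 0, 0]], hand=[0, 0, 0, 0, 0, 0, 0, 0, 0, 0])

```text
time_s: 6.45
position: [0.5626, -0.2637, 0.1409]
tool_rot: [[-1.0, 0.001, -0.0], [0.001, 1.0, 0.0], [0.0, 0.0, -1.0]]
ft_force: [-1.0, 0.5, -0.8]
grip_width: 0.0227
gripper_force: 29.5
```

drive_tool(offset=[[0, 0, 0.4], [0, 0, 0.4], [0, 0, 0.15], [0, 0, 0.05], [0, 0, 0], [0, 0, 0], [0, 0, 0], [0, 0, 0], [0, 0, 0], [0, 0, 0]], turn=[[0, 0, 0], [0, 0, 0], [0, 0, 0], [0, 0, 0], [0, 0, 0], [0, 0, 0], [0, 0, 0], [0, 0, 0], [0, 0, 0], [0, 0, 0]], hand=[0, 0, 0, 0, 0, 0, 0, 0, 0, 0])

```text
time_s: 7.7
position: [0.5627, -0.2631, 0.1013]
tool_rot: [[-1.0, 0.0, 0.0], [0.0, 1.0, -0.0], [-0.0, -0.0, -1.0]]
ft_force: [-0.4, 0.7, -1.0]
grip_width: 0.0227
gripper_force: 29.5
```

```bash
python3 - <<'E'
from h import *
s=observe();print(s["position"],s["grip_width"],s["gripper_force"],s["ft_force"])
I=get_image("wrist"); cv2.imwrite("pics/w3.png",I)
E
```

```text
[ 0.56272803 -0.26314734  0.10134249] 0.022700647450229015 29.458918869495392 [-0.4373586   0.65810477 -1.04028904]
```

View pics/w3.png

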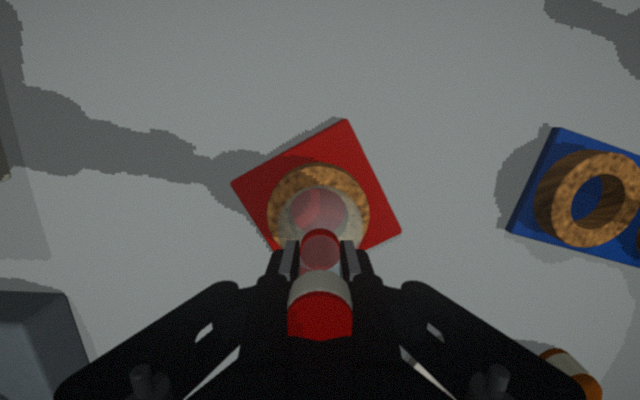

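The flask (band at (320,248)) is centred over the cork ring (centre x about 319). Lowering slowly to contact.

drive_tool(offset=[[0, 0, 0.1], [0, 0, 0.1], [0, 0, 0.03], [0, 0, 0.03], [0, 0, 0], [0, 0, 0], [0, 0, 0], [0, 0, 0], [0, 0, 0], [0, 0, 0]], turn=[[0, 0, 0], [0, 0, 0], [0, 0, 0], [0, 0, 0], [0, 0, 0], [0, 0, 0], [0, 0, 0], [0, 0, 0], [0, 0, 0], [0, 0, 0]], hand=[0, 0, 0, 0, 0, 0, 0, 0, 0, 0])

```text
time_s: 9.0
position: [0.5638, -0.2637, 0.0923]
tool_rot: [[-1.0, 0.0, 0.003], [0.0, 1.0, -0.002], [-0.003, -0.002, -1.0]]
ft_force: [1.6, -0.0, 8.0]
grip_width: 0.0222
gripper_force: 29.5
```

drive_tool(offset=[[0, 0, -0.03], [0, 0, 0], [0, 0, 0], [0, 0, 0], [0, 0, 0], [0, 0, 0], [0, 0, 0], [0, 0, 0], [0, 0, 0], [0, 0, 0]], turn=[[0, 0, 0], [0, 0, 0], [0, 0, 0], [0, 0, 0], [0, 0, 0], [0, 0, 0], [0, 0, 0], [0, 0, 0], [0, 0, 0], [0, 0, 0]], hand=[0, 0, 0.3, 0.35, 0.4, 0.5, 0.6, 0.6, 0.6, 0.6])

```text
time_s: 10.25
position: [0.5627, -0.2631, 0.0922]
tool_rot: [[-1.0, 0.0, 0.0], [0.0, 1.0, -0.0], [-0.0, -0.0, -1.0]]
ft_force: [-0.5, 0.1, -0.1]
grip_width: 0.0512
gripper_force: 0.0
```

drive_tool(offset=[[0, 0, 0], [0, 0, -0.3], [0, 0, -0.6], [0, 0, -0.9], [0, 0, -0.9], [0, 0, -0.8], [0, 0, 0], [0, 0, 0], [0, 0, 0], [0, 0, 0]], turn=[[0, 0, 0], [0, 0, 0], [0, 0, 0], [0, 0, 0], [0, 0, 0], [0, 0, 0], [0, 0, 0], [0, 0, 0], [0, 0, 0], [0, 0, 0]], hand=[0.6, 0.6, 0.8, 1, 1, 1, 1, 1, 1, 1])

```text
time_s: 11.5
position: [0.5626, -0.263, 0.2314]
tool_rot: [[-1.0, 0.0, -0.001], [0.0, 1.0, 0.001], [0.001, 0.001, -1.0]]
ft_force: [0.3, 0.4, -0.5]
grip_width: 0.0856
gripper_force: 0.0
```

```bash
python3 - <<'E'
from m import *
s=observe();print(s["position"],s["grip_width"],s["ft_force"])
c=camera_info("wrist");I=get_image("wrist"); cv2.imwrite("pics/w4.png",I)
print(px("wrist",(.5625,-.263,.147),c),px("wrist",(.5625,-.263,.05),c),px("wrist",(.5828,.0855,.147),c))
print(blob(I,(250,150,400,260),(0,150,70),(6,255,255)))
E
```

```text
[ 0.56258503 -0.26301199  0.23137921] 0.08555135002741603 [ 0.26578136  0.40659147 -0.46212781]
[319.8421171  208.34752538] [319.58780473 183.07661724] [680.24757604 227.62497872]
[([317.9, 190.3], 2914), ([319.4, 188.1], 64)]
```

View pics/w4.png

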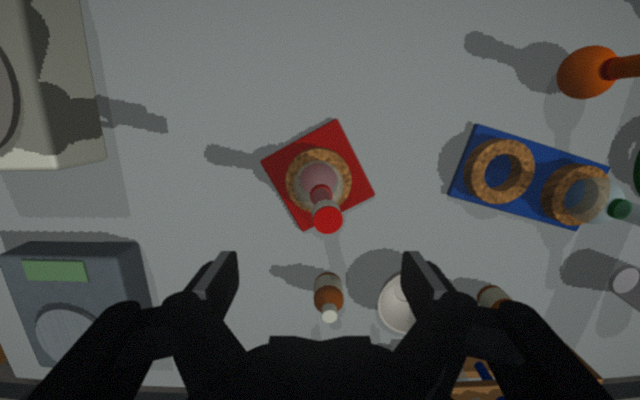

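The red flask sits in the cork ring with its ball centred at (319,182). Its tag is at (328,218) against (320,208) for upright, a tilt of about 7°, which is well within limits. On to the green flask.

drive_tool(offset=[[0, 0.5, 0], [-0.1, 0.95, 0], [-0.1, 1, 0], [-0.1, 1, 0], [-0.1, 1, 0], [-0.1, 1, 0], [0, 1, 0], [0, 1, 0], [0, 0.8, 0], [0, 0.46, 0]], turn=[[0, 0, 0], [0, 0, 0], [0, 0, 0], [0, 0, 0], [0, 0, 0], [0, 0, 0], [0, 0, 0], [0, 0, 0], [0, 0, 0], [0, 0, 0]], hand=[1, 1, 1, 1, 1, 1, 1, 1, 1, 1])

```text
time_s: 12.8
position: [0.5821, 0.0876, 0.2322]
tool_rot: [[-1.0, -0.002, -0.0], [-0.002, 1.0, 0.0], [0.0, 0.0, -1.0]]
ft_force: [0.6, -0.4, 0.6]
grip_width: 0.0854
gripper_force: 0.0
```

```bash
python3 - <<'E'
from m import *
s=observe();print(s["position"])
c=camera_info("wrist");I=get_image("wrist"); cv2.imwrite("pics/w5.png",I)
print(px("wrist",(.5828,.0855,.145),c),blob(I,(260,150,400,250),(60,90,40),(82,255,255)))
x0,y0,x1,y1=400,110,560,235
h=cv2.cvtColor(I[y0:y1,x0:x1],cv2.COLOR_BGR2HSV);m=cv2.inRange(h,(0,0,140),(180,60,255))
k,l,st,cc=cv2.connectedComponentsWithStats(m);i=1+st[1:,4].argmax()
e=cv2.fitEllipse(cv2.convexHull(max(cv2.findContours((l==i).astype(np.uint8),0,1)[0],key=len)));u=np.array(e[0])+[x0,y0]
print("ring",u,e[1],atz("wrist",u,.059,c))
E
```

```text
[0.58212904 0.08758763 0.2322332 ]
[317.44417888 208.03145779] [([316.5, 209.4], 665), ([317.5, 186.0], 136), ([398.2, 155.5], 33)]
ring [452.12772369 148.8576088 ] (57.201908111572266, 77.47484588623047) [0.54024327 0.23731341 0.059     ]
```

drive_tool(offset=[[0, 0, 0.5], [0, 0, 0.7], [0, 0, 0.7], [0, 0, 0.7], [0, 0, 0.6], [0, 0, 0.38], [0, 0, 0], [0, 0, 0], [0, 0, 0], [0, 0, 0]], turn=[[0, 0, 0], [0, 0, 0], [0, 0, 0], [0, 0, 0], [0, 0, 0], [0, 0, 0], [0, 0, 0], [0, 0, 0], [0, 0, 0], [0, 0, 0]], hand=[1, 1, 1, 1, 1, 1, 1, 0, 0, 0], newtons=50)

```text
time_s: 14.1
position: [0.583, 0.0853, 0.0895]
tool_rot: [[-1.0, 0.0, 0.001], [0.0, 1.0, -0.0], [-0.001, -0.0, -1.0]]
ft_force: [0.9, -0.3, 1.0]
grip_width: 0.0322
gripper_force: 0.0
```

drive_tool(offset=[[0, 0, 0], [0, 0, 0], [0, 0, 0], [0, 0, 0], [0, 0, -0.1], [0, 0, -0.4], [0, 0, -0.7], [0, 0, -0.7], [0, 0, -0.3], [0, 0, 0]], turn=[[0, 0, 0], [0, 0, 0], [0, 0, 0], [0, 0, 0], [0, 0, 0], [0, 0, 0], [0, 0, 0], [0, 0, 0], [0, 0, 0], [0, 0, 0]], hand=[0, 0, 0, 0, 0, 0, 0, 0, 0, 0])

```text
time_s: 15.35
position: [0.5829, 0.0853, 0.1775]
tool_rot: [[-1.0, 0.0, 0.001], [0.0, 1.0, -0.0], [-0.001, -0.0, -1.0]]
ft_force: [1.0, -0.3, -1.4]
grip_width: 0.022
gripper_force: 48.9
```

drive_tool(offset=[[0.1, 0.3, 0], [0.2, 0.65, 0], [0.2, 0.8, 0], [0.2, 0.8, 0], [0.2, 0.8, 0], [0.15, 0.55, 0], [0.1, 0.28, 0], [0, 0, 0], [0, 0, 0], [0, 0, 0]], turn=[[0, 0, 0], [0, 0, 0], [0, 0, 0], [0, 0, 0], [0, 0, 0], [0, 0, 0], [0, 0, 0], [0, 0, 0], [0, 0, 0], [0, 0, 0]], hand=[0, 0, 0, 0, 0, 0, 0, 0, 0, 0])

```text
time_s: 16.6
position: [0.5371, 0.2518, 0.1768]
tool_rot: [[-1.0, 0.001, -0.0], [0.001, 1.0, -0.0], [0.0, -0.0, -1.0]]
ft_force: [0.5, -0.9, -1.0]
grip_width: 0.022
gripper_force: 48.9
```

drive_tool(offset=[[0, 0, 0.4], [0, 0, 0.4], [0, 0, 0.2], [0, 0, 0.15], [0, 0, 0.05], [0, 0, 0], [0, 0, 0], [0, 0, 0], [0, 0, 0], [0, 0, 0]], turn=[[0, 0, 0], [0, 0, 0], [0, 0, 0], [0, 0, 0], [0, 0, 0], [0, 0, 0], [0, 0, 0], [0, 0, 0], [0, 0, 0], [0, 0, 0]], hand=[0, 0, 0, 0, 0, 0, 0, 0, 0, 0])

```text
time_s: 17.85
position: [0.5369, 0.2525, 0.129]
tool_rot: [[-1.0, 0.0, 0.0], [0.0, 1.0, 0.0], [-0.0, 0.0, -1.0]]
ft_force: [-0.3, -0.1, -0.9]
grip_width: 0.0219
gripper_force: 48.9
```

```bash
python3 - <<'E'
from m import *
s=observe();print(s["position"],s["grip_width"],s["ft_force"])
I=get_image("wrist"); T=get_image("top")
cv2.imwrite("pics/w6.png",np.hstack([cv2.resize(I[120:370,180:460],None,fx=1.5,fy=1.5),cv2.resize(T[170:245,185:275],(360,375),interpolation=2)]))
E
```

```text
[0.53688334 0.25250104 0.12896182] 0.021852198614694323 [-0.25942928 -0.07707829 -0.92088536]
```

View pics/w6.png

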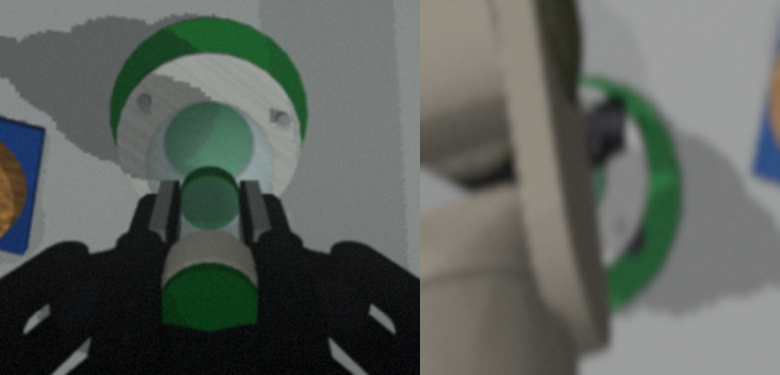

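The flask axis (209) is centred on the ring's edges (116 to 303, middle 209). Lowering into the ring and starting to press.

drive_tool(offset=[[0, 0, 0.1], [0, 0, 0.05], [0, 0, 0.05], [0, 0, 0.05], [0, 0, 0.05], [0, 0, 0.05], [0, 0, 0.05], [0, 0, 0], [0, 0, 0], [0, 0, 0]], turn=[[0, 0, 0], [0, 0, 0], [0, 0, 0], [0, 0, 0], [0, 0, 0], [0, 0, 0], [0, 0, 0], [0, 0, 0], [0, 0, 0], [0, 0, 0]], hand=[0, 0, 0, 0, 0, 0, 0, 0, 0, 0])

```text
time_s: 19.2
position: [0.537, 0.2525, 0.113]
tool_rot: [[-1.0, 0.0, 0.0], [0.0, 1.0, 0.0], [-0.0, 0.0, -1.0]]
ft_force: [1.4, 0.0, 3.1]
grip_width: 0.0217
gripper_force: 48.8
```

drive_tool(offset=[[0, 0, 0.05], [0, 0, 0.05], [0, 0, 0.05], [0, 0, 0.05], [0, 0, 0.05], [0, 0, 0], [0, 0, 0], [0, 0, 0], [0, 0, 0], [0, 0, 0]], turn=[[0, 0, 0], [0, 0, 0], [0, 0, 0], [0, 0, 0], [0, 0, 0], [0, 0, 0], [0, 0, 0], [0, 0, 0], [0, 0, 0], [0, 0, 0]], hand=[0, 0, 0, 0, 0, 0, 0, 0, 0, 0])

```text
time_s: 20.45
position: [0.5374, 0.2525, 0.1034]
tool_rot: [[-1.0, 0.0, 0.001], [0.0, 1.0, 0.0], [-0.001, 0.0, -1.0]]
ft_force: [0.9, -1.6, 7.0]
grip_width: 0.0221
gripper_force: 48.7
```

drive_tool(offset=[[0, 0, 0.03], [0, 0, 0.03], [0, 0, 0.02], [0, 0, 0], [0, 0, 0], [0, 0, 0], [0, 0, 0], [0, 0, 0], [0, 0, 0], [0, 0, 0]], turn=[[0, 0, 0], [0, 0, 0], [0, 0, 0], [0, 0, 0], [0, 0, 0], [0, 0, 0], [0, 0, 0], [0, 0, 0], [0, 0, 0], [0, 0, 0]], hand=[0, 0, 0, 0, 0, 0, 0, 0, 0, 0])

```text
time_s: 21.7
position: [0.5375, 0.2525, 0.1004]
tool_rot: [[-1.0, 0.0, 0.002], [0.0, 1.0, 0.0], [-0.002, 0.0, -1.0]]
ft_force: [1.7, -1.6, 8.3]
grip_width: 0.0219
gripper_force: 48.7
```

drive_tool(offset=[[0, 0, 0.03], [0, 0, 0.02], [0, 0, 0], [0, 0, 0], [0, 0, 0], [0, 0, 0], [0, 0, 0], [0, 0, 0], [0, 0, 0], [0, 0, 0]], turn=[[0, 0, 0], [0, 0, 0], [0, 0, 0], [0, 0, 0], [0, 0, 0], [0, 0, 0], [0, 0, 0], [0, 0, 0], [0, 0, 0], [0, 0, 0]], hand=[0, 0, 0, 0, 0, 0, 0, 0, 0, 0])

```text
time_s: 22.95
position: [0.5377, 0.2525, 0.0985]
tool_rot: [[-1.0, 0.0, 0.002], [0.0, 1.0, 0.0], [-0.002, 0.0, -1.0]]
ft_force: [1.7, -0.3, 8.6]
grip_width: 0.0219
gripper_force: 48.7
```

drive_tool(offset=[[0, 0, 0.03], [0, 0, 0.02], [0, 0, 0], [0, 0, 0], [0, 0, 0], [0, 0, 0], [0, 0, 0], [0, 0, 0], [0, 0, 0], [0, 0, 0]], turn=[[0, 0, 0], [0, 0, 0], [0, 0, 0], [0, 0, 0], [0, 0, 0], [0, 0, 0], [0, 0, 0], [0, 0, 0], [0, 0, 0], [0, 0, 0]], hand=[0, 0, 0, 0, 0, 0, 0, 0, 0, 0])

```text
time_s: 24.2
position: [0.5386, 0.2525, 0.0977]
tool_rot: [[-1.0, 0.0, 0.005], [0.0, 1.0, 0.001], [-0.005, 0.001, -1.0]]
ft_force: [3.1, -1.5, 15.1]
grip_width: 0.0218
gripper_force: 48.6
```

```bash
python3 - <<'E'
from m import *
s=observe();print(s["position"],s["ft_force"])
I=get_image("wrist"); T=get_image("scene");s=observe();print(s["position"],s["ft_force"])
cv2.imwrite("pics/w7.png",np.hstack([cv2.resize(I[120:370,180:460],None,fx=1.4,fy=1.4),cv2.resize(T[150:260,270:450],(408,250),interpolation=2).repeat(1,0) if 0 else cv2.resize(T[140:290,265:440],(400,350),interpolation=2)]))
E
```

```text
[0.53864362 0.25251439 0.09767199] [ 3.10696102 -1.54488214 15.09203741]
[0.53865281 0.25251871 0.09767052] [ 2.80789151 -1.93616203 15.20024748]
```

View pics/w7.png

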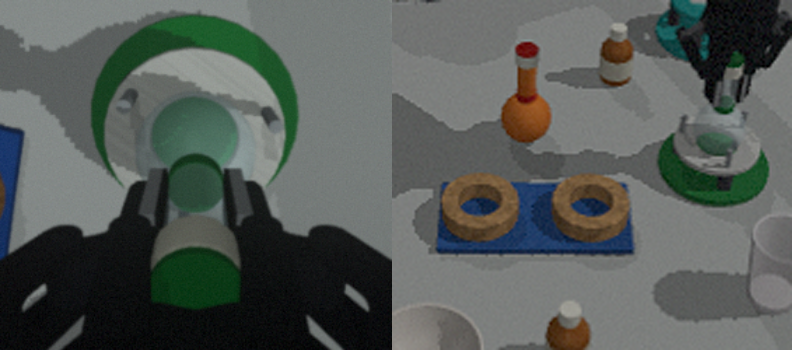

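The force jumped from 8.6 to 15 N over less than 1 mm, so the ring is on its stops. The picture shows the posts standing proud of the ring, with the flask upright and held in it. Handing in.

```bash
python3 -c "
from rig import env
print(env.close_job())"
```

```text
the job is handed in; nothing more can be done
None
```

I handed the job in (the close call returned no verdict): the red-tagged flask was released in the reject ring, tilted about 7° when last seen, and the green-tagged flask is held pressing the cradle ring onto its stops at about 15 N.

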